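Wedge the drooping gel casting table up level and tight

ROBOT

A 6-joint arm with a two-finger parallel gripper is mounted at the origin on a cart in front of the work surface, level with it; the furniture and walls round the work are solid. World frame = base frame: x ahead of the robot, y to its left, z up, the work surface at z = 0. Lengths are in m, angles in degrees, forces in N, time in s.
With the tool pointing down it reaches from about 0.25 to 0.725 m from the base axis. Payload 9.7 kg.
Tool frame: the origin (TCP) lies at the very end of the fingers, on their centre line; the grasp point (between the pads) lies 19 mm behind it; z points along the fingers, y is the line along which they close (so a half turn about z gives the same grasp; the last joint's range is limited). The gripper opens to 85 mm and grips with 20 to 120 N. Pads are 22 mm wide; open, the fingers measure 114 mm over their backs; the gripper's body (76 mm by 85 mm) begins 54 mm behind the grasp point. The pads swing forward as they close: fully open they stand 13 mm farther back than shut.
Start: joints at [-65.088, 4.979, 10.078, 95.1, 0, 90], TCP at [0.232, -0.499, 0.231] pointing down, gripper open.
Joint ranges: [-179.16, 179.16], [-48.56, 103.87], [-65.8, 70.77], [-126.05, 130.52], [-82.76, 87.17], [-180, 180]. Speed limits (degrees/s): [127.2, 127.2, 147.25, 180, 180, 180].

INTERFACE

Orientations are given as [roll, pitch, yaw] about the fixed x, y, z axes, in that order (R = Rz(yaw) Ry(pitch) Rx(roll)).
In Python, from workcell import bot gives the robot as it stands.
- The arm moves only by the tool arm_command, never from a script. Its argument "series" is a list of rows, each a list of 4 numbers: the shift along the tool's x, y, z in m, then the turn about the tool's z in rad. A call has exactly 5 rows; each row is the pose to reach, as a shift and turn from the pose commanded when the call began, along the tool's axes at that moment; what a row does not reach only later rows make up. A row lasts 1/10 s, in which the tool goes at most 50 mm and 8.59 degrees, less where a joint would pass 70% of its speed; a pose out of reach is approached as far as the arm can. A call with a gripper value outside its range is refused whole. "hand" is the finger opening in m, from 0 to 0.0854, set as the call begins (left out, the last holds). The fingers move at their own pace and stop on an object; "grip_force" is the grip in N (left out, the last holds). Time passes only in rows, so rows that repeat a pose let the fingers close, or fill a call up. It gives the time, the measured TCP pose, the force, the opening and the grip force at its end, in the units of the state.
- bot.get_obs(): the state, without advancing time (a new reading comes with each control period).
- bot.camera(name): name is "scene" or "top"; returns a dict with "color" (480x640x3 uint8, blue, green, red), "camera_matrix" (3x3 intrinsics, pixels), "dist_coeffs" ([k1, k2, p1, p2, k3] as OpenCV has them; the pictures are not rectified), "xyz" and "orientation" of the camera in the world. Camera axes: x right, y up, looking along -z (the intrinsics and any distortion apply to the point x, -y, -z); pixel columns grow to the right and rows downward; lengths in m; the calibration is good to about 2 mm. A picture is of the moment at which its call begins. There is no depth.
- bot.job_done(): hands the job in; it is judged then, once.
Trained networks look in the newest picture that a camera, given by its name, has taken for a name from the list of things; names that differ only in an ending like _2 or _b are one class to them, and where a whole thing is asked for, a point or a joint stands for the part that bears it (a point fixed in the world has none). Each returns a list of dicts, best first, with "confidence" (0 to 1); they miss things now and then, are a little off and sometimes report something else, mostly with a low value. They report only what shows in the picture. A call takes as long as a camera call. They do not tell look-alikes from the thing itself.
- bot.find_in(camera, target): "location" ([column, row] in pixels, amid what is visible of it).
- bot.mark_of(camera, target): "location" ([column, row] in pixels: a listed point, or the origin of a listed thing).
The state is a dict: "time": time; "q": joint angles; "qd": joint speeds; "joint_efforts": joint torques, N m; "ee_pos": TCP position; "tcp_rot": TCP orientation; "wrist_force": force on the tool from outside, world axes, zero at the start; "torque": the same for the moment, N m; "opening": finger opening in m; "grasp_force": force on a finger pad.
Only numpy, scipy, OpenCV 4.12 (cv2) and the standard library are available. Lean on these libraries where they do the work, as an engineer would, in place of code of your own. Each camera call takes 0.05 s, during which the arm holds its last target. There are 200 camera calls.

TASK

The hinged gel casting table has dropped at the front, so the gel would set on a slope. Slide the white wedge flat along the worktop, thin end first, squarely under the middle of the table's front edge, and push it home until the table is level and held up tight against its two thumb nuts: a firm push of about 12 N at the last, no ramming, and the wedge must stay tight when you let go. Lift the table with the wedge alone, do not touch the table or the gel tray or make the tray slip, and leave everything else where it stands.

Things in the scene. Friction and masses are not known exactly. Their poses are not given: they have to be found in the camera images.
- wedge: White plastic wedge with a thumb block, loose on the worktop, 170 mm long, 32 wide, 0.12 kg. Origin: middle of its length, underside; x points to the thin end, z up. Taper (1 in 5) from the nose at x = +85 mm, 6 mm thick, to x = -35, 30 mm thick; from there to x = -85 the block, 34 mm high, with upright sides and back. Friction keeps it where it is left.
- nose (a point): Middle of the wedge's thin end, at the underside: wedge x = +85 mm.
- grip (a point): Middle of the wedge's thumb block: wedge x = -60 mm, 17 mm above its underside; grip it there across its 32 mm width. Driven while gripped it is easily pressed onto the worktop and binds there; pushed with shut fingers at the block's flat upright back face (wedge x = -85 mm) it slides freely.
- stand: Stand of the casting table, fast on the bench: two rails 190 mm long, 10 high, 18 wide, at y = +-88 mm, joined at the back; the front between them is open down to the worktop. Origin: middle of the footprint, underside of the rails; x points from front to back (hinge), z up. Screw feet hold it 2 to 5 mm above the worktop, differently each time. Table front edge at x = -75 mm.
- table (a joint): Angle of the table (grey plate 158 x 150 x 8 mm, hinged at the back, stand x = +88, z = 26 mm): 0 = dropped on its pads, 0.070 rad = level, up against both thumb nuts, a hard stop. The reading is noisy (0.01 rad) and cannot tell touching from tight. Raising takes a push of 2 to 6 N; at the nuts it rises steeply. Pushed with 10 to 15 N the wedge bears on the table with about 5 to 12 N.
- edge (a point): Middle of the table's lower front edge, 11 mm (dropped) to 22 mm (level) above the underside of the rails. The wedge's slope meets it when the nose is about 33 to 50 mm past it, and is tight at about 90 to 105 mm, depending on the screw feet.
- tray: Gel tray, 100 x 70 x 22 mm, clear plastic with white ends and a white comb across it (top 34 mm above its underside), standing loose on the table; about 0.1 kg. Origin: middle of its underside.
- bed (a point): Middle of the table's upper face, under the tray.
- beaker: Empty plastic beaker, 96 mm wide, 100 mm high; a bystander. Origin: centre of its underside.
- dropper: White dropper bottle, 38 mm wide, 90 mm high; a bystander. Origin: centre of its underside.
- forceps: Steel forceps, 111 mm long, lying on the worktop; a bystander. Origin: its middle.
- pen: Marker pen, 131 mm long, lying on the worktop; a bystander. Origin: its middle.
- nut (a point): Top of the left thumb nut: brass, 22 mm wide, on a stud at stand x = -62, y = +88 mm; its underside stops the table's lug. A second one stands at y = -88 mm. The studs rise 50 mm above the underside of the rails.
Mind the look-alikes: they are no part of the job. There is more than one size of the wedge; the job needs the larger.

How it is judged:
By the outcome, as a careful person would: the job done as asked, in the order asked, and still so for the second after the job is handed in, with the robot touching nothing.
It also fails if it takes over 54 s, if anything falls off the work surface, if the arm or the gripper's body presses on something with over 40 N, if the wrist force passes 120 N, or if a joint passes its speed limit or range.

## Working session

There is one attempt and no reset: what is moved stays moved. The work goes in short steps, Python scripts to look and compute and a tool call to move; the robot and the scene stay as the last step left them, time stands still between calls to the robot, and variables do not carry over. Pictures are saved under pics/ and viewed, at most 10 in all, crops included, and the job is handed in when it is done.

Besides the shell and the picture viewer there is one more tool, called after ">>>" as name(argument=value, ...) on one line, values as JSON. arm_command: Moves the arm, as the interface text tells. Its arguments: {"type":"object","properties":{"series":{"type":"array"},"hand":{"type":"number"},"grip_force":{"type":"number"}},"required":["series"]}

```bash
mkdir -p pics; cat > h.py <<'E'
import numpy as np, cv2
from scipy.spatial.transform import Rotation as R
from workcell import bot
def cam(n,save=None):
    c=bot.camera(n)
    if save: cv2.imwrite(save,c["color"])
    return c
def rot(c):
    o=np.array(c["orientation"],float)
    return R.from_euler('xyz',o,degrees=True).as_matrix() if o.shape==(3,) else (o if o.shape==(3,3) else R.from_quat(o).as_matrix())
def world(c,px,z):
    u=cv2.undistortPoints(np.array([[px]],float),np.array(c["camera_matrix"]),np.array(c["dist_coeffs"]))[0,0]
    d=rot(c)@np.array([u[0],-u[1],-1]); p=np.array(c["xyz"]); return p+d*(z-p[2])/d[2]
def pix(c,P):
    p=(np.array(P,float)-np.array(c["xyz"]))@rot(c); p=p*[1,-1,-1]
    return cv2.projectPoints(p.reshape(-1,1,3),np.zeros(3),np.zeros(3),np.array(c["camera_matrix"]),np.array(c["dist_coeffs"]))[0].reshape(-1,2)
E
python3 - <<'E'
from h import *
for n in ("top","scene"):
    c=cam(n,f"pics/{n}0.png"); print(n,c["xyz"],c["orientation"],np.array(c["camera_matrix"]).tolist(),c["dist_coeffs"])
    for t,z in (("wedge",0),("nose",0),("grip",.017),("stand",.003),("edge",.015),("bed",.03),("tray",.035),("nut",.05),("beaker",0),("dropper",0),("forceps",0),("pen",0)):
        for r in bot.mark_of(n,t)[:3]: print(t,np.round(r["location"],1),round(r["confidence"],2),np.round(world(c,r["location"],z),3))
print(bot.get_obs())
E
```

```text
top [0.39611063 0.21004363 1.0940257 ] [  8.72491791   0.58623977 -90.29869112] [[437.2302698447717, 0.0, 315.19149267450035], [0.0, 437.2302698447717, 235.04644019413462], [0.0, 0.0, 1.0]] [-0.00169959  0.          0.          0.          0.        ]
wedge [227.9 254.3] 0.98 [0.516 0.441 0.   ]
wedge [157.5 274.2] 0.65 [0.467 0.616 0.   ]
nose [184.7 270.4] 0.93 [0.477 0.548 0.   ]
nose [346.4 204.2] 0.45 [0.643 0.14  0.   ]
grip [236.9 274.3] 0.77 [0.465 0.414 0.017]
grip [137.9 280.6] 0.66 [0.451 0.658 0.017]
grip [407.8 297.7] 0.34 [ 0.406 -0.004  0.017]
stand [348.  209.4] 0.6 [0.629 0.136 0.003]
edge [357.6 237.6] 0.85 [0.555 0.115 0.015]
edge [349.8 203.4] 0.51 [0.642 0.132 0.015]
bed [350.7 201.2] 0.64 [0.644 0.131 0.03 ]
tray [216.6 220.6] 0.21 [0.596 0.463 0.035]
nut [321.9 239.6] 0.63 [0.545 0.204 0.05 ]
nut [215.6 220.2] 0.52 [0.595 0.462 0.05 ]
beaker [243.8 188.6] 0.93 [0.686 0.404 0.   ]
dropper [482.4 294.4] 0.85 [ 0.413 -0.192  0.   ]
forceps [413.  298.8] 0.63 [ 0.403 -0.02   0.   ]
pen [203.3 220.4] 0.57 [0.604 0.506 0.   ]
scene [0.0345295  1.07441213 1.04700384] 
[... 953 characters left out ...]
0.8] 0.58 [0.607 0.516 0.   ]
{'time': 1.3, 'q': array([-6.50887138e+01,  4.97791002e+00,  1.00787876e+01,  9.50983944e+01,
       -7.11122336e-04,  9.00014483e+01]), 'qd': array([ 0.04847659, -0.05480623,  0.04129754,  0.10588105,  0.02416852,
        0.01170867]), 'joint_efforts': array([-1.57779210e-03, -5.20096779e+01,  4.64860368e+01,  1.73503355e-03,
       -9.76631554e-05,  6.49644221e-06]), 'ee_pos': array([ 0.23166776, -0.49883655,  0.23129879]), 'tcp_rot': array([1.79997517e+02, 7.11059566e-04, 2.49098379e+01]), 'wrist_force': array([-0.75947787,  0.16663748,  0.03162524]), 'torque': array([-0.0742047 ,  0.00605626, -0.00638487]), 'grasp_force': 0.0, 'opening': 0.08522294464603784}
```

View pictures.

View pics/top0.png

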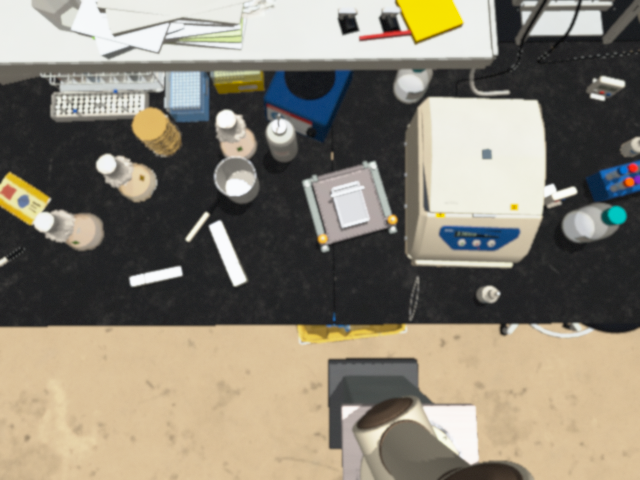

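```bash
python3 -c "
import cv2
a=cv2.imread('pics/top0.png')[190:310,110:270]; b=cv2.imread('pics/top0.png')[165:285,290:450]
cv2.imwrite('pics/crop1.png',cv2.resize(cv2.vconcat([a,b])[:], None,fx=2.5,fy=2.5,interpolation=2) if 0 else cv2.resize(cv2.hconcat([a,b]),None,fx=2.5,fy=2.5,interpolation=2))"
```

```text
(no output)
```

View pics/crop1.png

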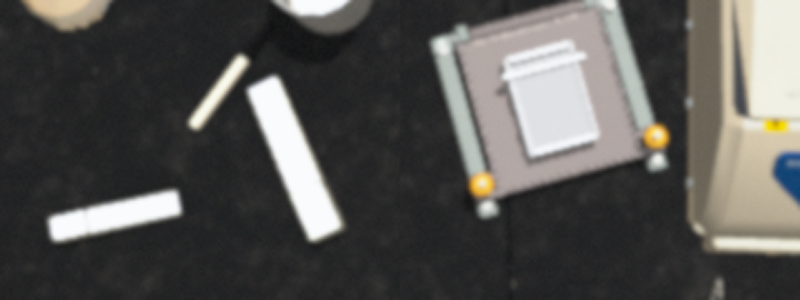

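View pics/scene0.png

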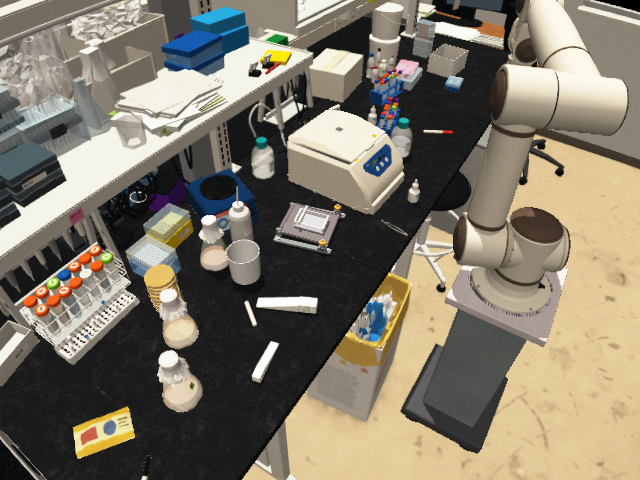

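```bash
cat >> h.py <<'E'
from scipy.optimize import minimize
W=np.array([[x,s*.016,z] for s in(-1,1) for x,z in((.085,0),(.085,.006),(-.035,.030),(-.035,.034),(-.085,.034),(-.085,0))])
def wverts(p):
    c,s=np.cos(p[2]),np.sin(p[2]); return W@np.array([[c,s,0],[-s,c,0],[0,0,1]])+[p[0],p[1],0]
def fitw(cs,p0,thr=150,S=4,verb=True):
    data=[]
    for c in cs:
        q=pix(c,wverts(p0)); x0,y0=np.floor(q.min(0)-14).astype(int); x1,y1=np.ceil(q.max(0)+14).astype(int)
        im=cv2.resize(c["color"][y0:y1,x0:x1],None,fx=S,fy=S,interpolation=cv2.INTER_CUBIC)
        m=(im.min(2)>thr).astype(np.uint8)
        n,l,st,_=cv2.connectedComponentsWithStats(m); k=np.bincount(l[cv2.fillConvexPoly(np.zeros_like(m),cv2.convexHull(((q-[x0,y0]+.5)*S-.5).astype(np.int32)),1)>0],minlength=n); k[0]=0
        data.append((c,(l==k.argmax()).astype(np.uint8),np.array([x0,y0])))
    def cost(p,each=False):
        o=[]
        for c,m,o0 in data:
            h=cv2.convexHull((((pix(c,wverts(p))-o0+.5)*S-.5)*16).round().astype(np.int32))
            r=cv2.fillConvexPoly(np.zeros_like(m),h,1,shift=4)
            o.append((r!=m).sum()/max(m.sum(),1))
        return o if each else sum(o)
    r=minimize(cost,p0,method='Nelder-Mead',options=dict(initial_simplex=np.array(p0)+np.array([[0,0,0],[.01,0,0],[0,.01,0],[0,0,.1]]),xatol=1e-4,fatol=1e-4,maxiter=200))
    if verb: print("wedge",np.round(r.x[:2],4),"yaw",round(np.degrees(r.x[2]),2),"mismatch",np.round(cost(r.x,True),3))
    return r.x
def nuts(c,guess,zz=.045):
    out=[]
    for g in guess:
        u,v=pix(c,[g])[0].round().astype(int); b=c["color"][v-9:v+10,u-9:u+10].astype(int)
        w=np.clip(b[...,2]-b[...,0]-60,0,None).astype(float); yy,xx=np.mgrid[-9:10,-9:10]
        out.append(world(c,[u+(w*xx).sum()/w.sum(),v+(w*yy).sum()/w.sum()],zz))
    return np.array(out)
E
python3 - <<'E'
from h import *
t=cam("top"); s=cam("scene")
for cs in([t],[s],[t,s]): 
    fitw(cs,[.516,.441,np.radians(23)])
    fitw(cs,[.516,.441,np.radians(203)])
for c in(t,s):
  for z in (.035,.045):
    n=nuts(c,[[.547,.205,.045],[.59,.034,.045]],z); d=n[0]-n[1]; print(n.round(4).tolist(),n.mean(0).round(4),np.linalg.norm(d).round(4),np.degrees(np.arctan2(-d[0],d[1])).round(2))
a=s["color"][280:325,235:325];b=s["color"][195:260,265:355]
cv2.imwrite("pics/crop2.png",cv2.resize(cv2.vconcat([a,b]),None,fx=5,fy=5,interpolation=2))
E
```

```text
wedge [0.5211 0.4407] yaw 25.11 mismatch [0.042]
wedge [0.5144 0.4382] yaw 202.99 mismatch [0.094]
wedge [0.5231 0.4361] yaw 26.48 mismatch [0.471]
wedge [0.5243 0.4318] yaw 213.04 mismatch [0.484]
wedge [0.5207 0.4408] yaw 24.89 mismatch [0.044 0.479]
wedge [0.5173 0.4384] yaw 204.89 mismatch [0.137 0.808]
[[0.5493, 0.2029, 0.035], [0.5961, 0.0309, 0.035]] [0.5727 0.1169 0.035 ] 0.1782 15.21
[[0.5479, 0.2029, 0.045], [0.5942, 0.0326, 0.045]] [0.571  0.1178 0.045 ] 0.1766 15.21
[[0.5531, 0.1969, 0.035], [0.5999, 0.0262, 0.035]] [0.5765 0.1116 0.035 ] 0.177 15.34
[[0.5479, 0.2056, 0.045], [0.5943, 0.0366, 0.045]] [0.5711 0.1211 0.045 ] 0.1753 15.34
```

View pics/crop2.png

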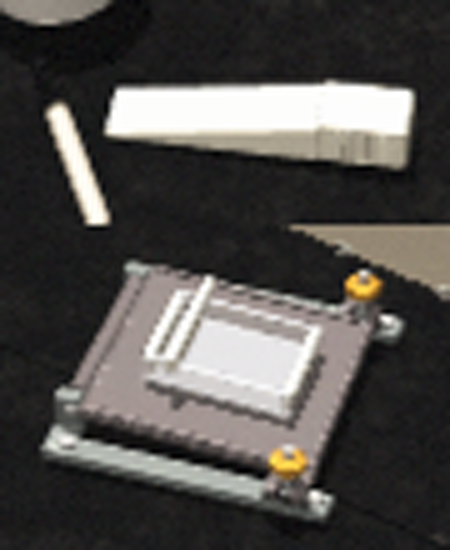

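>>> arm_command(series=[[0.031, -0.038, 0, 0], [0.062, -0.076, 0, 0], [0.093, -0.114, 0, 0], [0.124, -0.152, 0, 0], [0.155, -0.19, 0, 0]], hand=0.06)

```text
time: 1.9
ee_pos: [0.2922, -0.2595, 0.2313]
tcp_rot: [180.0, -0.0, 24.9]
wrist_force: [0.8, -0.0, 1.2]
opening: 0.0595
grasp_force: 0.0
```

```bash
python3 - <<'E'
from h import *
t=cam("top"); s=cam("scene")
for th in (80,110):
  for cs in([t],[s],[t,s]): p=fitw(cs,[.521,.441,np.radians(25)],thr=th)
o=bot.get_obs(); print(o["time"],o["q"].round(1),o["ee_pos"],o["tcp_rot"])
E
```

```text
wedge [0.5213 0.4414] yaw 24.47 mismatch [0.11]
wedge [0.5216 0.4393] yaw 25.06 mismatch [0.054]
wedge [0.5214 0.4396] yaw 24.92 mismatch [0.114 0.054]
wedge [0.5208 0.4409] yaw 24.88 mismatch [0.05]
wedge [0.522  0.4388] yaw 24.86 mismatch [0.1]
wedge [0.5208 0.4404] yaw 24.86 mismatch [0.052 0.105]
2.0 [-4.130e+01 -1.680e+01 -9.700e+00  9.690e+01  1.000e-01  1.135e+02] [ 0.29310822 -0.25721431  0.23213071] [ 1.79952225e+02 -8.05029681e-02  2.52007997e+01]
```

>>> arm_command(series=[[0.031, -0.038, 0, -0.149], [0.062, -0.076, 0, -0.298], [0.093, -0.114, 0, -0.447], [0.124, -0.152, 0, -0.596], [0.155, -0.19, 0, -0.745]])

```text
time: 2.5
ee_pos: [0.353, -0.0222, 0.2316]
tcp_rot: [179.9, -0.0, 67.9]
wrist_force: [1.2, -0.8, 0.4]
opening: 0.0595
grasp_force: 0.0
```

```bash
cat >> h.py <<'E'
def to(x,y,z,yaw):
    o=bot.get_obs(); Rm=R.from_euler('xyz',o["tcp_rot"],degrees=True).as_matrix()
    d=Rm.T@(np.array([x,y,z])-o["ee_pos"]); a=-(yaw-o["tcp_rot"][2]+180)%360
    a=-((yaw-o["tcp_rot"][2]+180)%360-180)
    print("t",round(o["time"],2),"pos",o["ee_pos"].round(4),"rot",o["tcp_rot"].round(2),"q6",o["q"].round(0),"F",o["wrist_force"].round(1),"\nshift",d.round(4),"turn",np.radians(a).round(4))
E
python3 -c "
from h import *
to(.4668,.4149,.1,204.9)"
```

```text
t 2.5 pos [ 0.353  -0.0222  0.2316] rot [ 1.7993e+02 -1.0000e-02  6.7900e+01] q6 [ -4. -22. -13.  98.  -0. 109.] F [ 1.2 -0.8  0.4] 
shift [ 0.4477 -0.0592  0.1316] turn -2.3911
```

>>> arm_command(series=[[0.047, -0.006, 0, -0.149], [0.094, -0.012, 0, -0.298], [0.141, -0.018, 0, -0.447], [0.188, -0.024, 0, -0.596], [0.235, -0.03, 0, -0.745]])

```text
time: 3.0
ee_pos: [0.4151, 0.207, 0.2314]
tcp_rot: [180.0, 0.0, 110.6]
wrist_force: [0.3, -0.1, 0.6]
opening: 0.0596
grasp_force: 0.0
```

```bash
python3 -c "
from h import *
to(.4668,.4149,.1,204.9)"
```

```text
t 3.0 pos [0.4151 0.207  0.2314] rot [1.7996e+02 1.0000e-02 1.1065e+02] q6 [27. -7. -2. 95. -0. 96.] F [ 0.3 -0.1  0.6] 
shift [0.1763 0.1215 0.1314] turn -1.645
```

>>> arm_command(series=[[0.035, 0.024, 0.01, -0.149], [0.07, 0.048, 0.025, -0.298], [0.105, 0.072, 0.05, -0.447], [0.14, 0.096, 0.07, -0.596], [0.176, 0.122, 0.09, -0.745]])

```text
time: 3.5
ee_pos: [0.4687, 0.4138, 0.1401]
tcp_rot: [-180.0, 0.0, 153.3]
wrist_force: [1.2, 0.1, 0.3]
opening: 0.0598
grasp_force: 0.0
```

>>> arm_command(series=[[0, 0, 0, -0.149], [0, 0, 0, -0.298], [0, 0, 0, -0.447], [0, 0, 0, -0.596], [0, 0, 0, -0.745]])

```text
time: 4.0
ee_pos: [0.4687, 0.4122, 0.1409]
tcp_rot: [-180.0, -0.0, -164.0]
wrist_force: [0.2, -0.1, 0.2]
opening: 0.0599
grasp_force: 0.0
```

```bash
python3 -c "
from h import *
to(.4668,.4149,.005,204.9)"
```

```text
t 4.0 pos [0.4687 0.4122 0.1409] rot [-1.7998e+02 -2.0000e-02 -1.6401e+02] q6 [41. 14. 11. 86. -0. 25.] F [ 0.2 -0.1  0.2] 
shift [0.001  0.0032 0.1359] turn -0.1556
```

>>> arm_command(series=[[0.001, 0.003, 0.035, -0.1], [0.001, 0.003, 0.07, -0.156], [0.001, 0.003, 0.1, -0.156], [0.001, 0.003, 0.12, -0.156], [0.001, 0.003, 0.134, -0.156]])

```text
time: 4.5
ee_pos: [0.4662, 0.4142, 0.0051]
tcp_rot: [-180.0, -0.1, -155.4]
wrist_force: [-0.4, 0.2, 0.6]
opening: 0.06
grasp_force: 0.0
```

>>> arm_command(series=[[0, 0, 0, 0], [0, 0, 0, 0], [0, 0, 0, 0], [0, 0, 0, 0], [0, 0, 0, 0]], hand=0.02, grip_force=25)

```text
time: 5.0
ee_pos: [0.4665, 0.4154, 0.008]
tcp_rot: [180.0, 0.1, -155.4]
wrist_force: [-0.4, 0.6, 3.1]
opening: 0.0317
grasp_force: 29.2
```

```bash
python3 -c "
from h import *
to(.4668,.4149,.02,204.9)
fitw([cam('scene')],[.521,.44,np.radians(25)],thr=80);to(.4668,.4149,.02,204.9)"
```

```text
t 5.0 pos [0.4665 0.4154 0.008 ] rot [ 1.7998e+02  6.0000e-02 -1.5541e+02] q6 [42. 17. -1. 72. -0. 17.] F [-0.4  0.6  3.1] 
shift [-0.0001 -0.0005 -0.012 ] turn -0.0053
wedge [0.5255 0.4429] yaw 24.19 mismatch [0.548]
t 5.05 pos [0.4665 0.4154 0.0081] rot [ 1.7998e+02  6.0000e-02 -1.5541e+02] q6 [42. 17. -1. 72. -0. 17.] F [ 0.2 -0.2  1.2] 
shift [-0.0001 -0.0005 -0.0119] turn -0.0053
```

>>> arm_command(series=[[0, 0, -0.006, 0], [0.002, 0, -0.018, 0], [0.025, 0.002, -0.027, 0], [0.06, 0.006, -0.03, 0], [0.1, 0.01, -0.03, 0]])

```text
time: 5.55
ee_pos: [0.3709, 0.3827, 0.0388]
tcp_rot: [180.0, 0.1, -155.4]
wrist_force: [-0.6, 0.1, -0.3]
opening: 0.0314
grasp_force: 28.6
```

```bash
python3 - <<'E'
from h import *
to(.34,.0544,.035,195.3)
c=cam("scene"); a=c["color"][180:380,200:440]; cv2.imwrite("pics/lift.png",cv2.resize(a,None,fx=2.5,fy=2.5,interpolation=2))
E
```

```text
t 5.55 pos [0.3709 0.3827 0.0388] rot [ 1.7995e+02  1.1000e-01 -1.5545e+02] q6 [ 46.   3. -13.  74.   0.  21.] F [-0.6  0.1 -0.3] 
shift [ 0.1645 -0.2857  0.0033] turn 0.1614
```

View pics/lift.png

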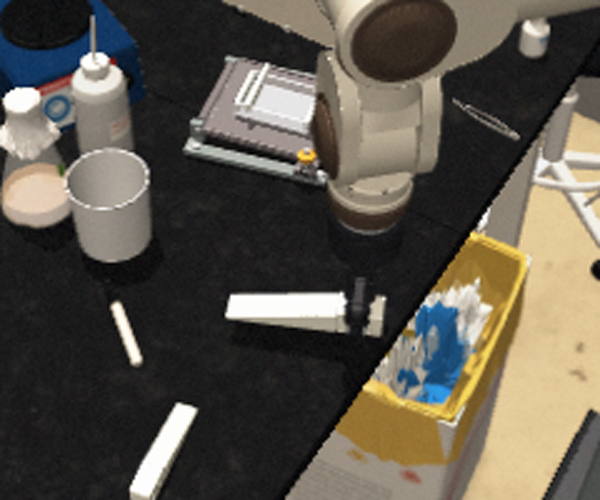

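>>> arm_command(series=[[0.02, -0.015, 0, 0.02], [0.04, -0.04, 0, 0.05], [0.06, -0.075, 0, 0.08], [0.078, -0.107, 0, 0.11], [0.092, -0.14, 0, 0.13]])

```text
time: 6.1
ee_pos: [0.3453, 0.2158, 0.0383]
tcp_rot: [180.0, 0.1, -162.9]
wrist_force: [1.2, 0.5, -0.6]
opening: 0.0314
grasp_force: 28.6
```

```bash
python3 -c "
from h import *
to(.34,.0544,.035,195.3)"
```

```text
t 6.1 pos [0.3453 0.2158 0.0383] rot [ 1.7998e+02  7.0000e-02 -1.6287e+02] q6 [ 32. -14. -29.  75.  -0.  15.] F [ 1.2  0.5 -0.6] 
shift [ 0.0526 -0.1527  0.0032] turn 0.0319
```

>>> arm_command(series=[[0.012, -0.034, 0, 0.03], [0.024, -0.068, 0, 0.032], [0.036, -0.102, 0, 0.032], [0.046, -0.132, 0, 0.032], [0.053, -0.153, 0, 0.032]])

```text
time: 6.6
ee_pos: [0.3402, 0.0536, 0.0384]
tcp_rot: [-180.0, 0.1, -164.7]
wrist_force: [0.9, -0.7, -0.6]
opening: 0.0312
grasp_force: 28.6
```

```bash
python3 -c "
from h import *
to(.4004,.0709,.010,195.3)"
```

```text
t 6.6 pos [0.3402 0.0536 0.0384] rot [-1.7997e+02  1.0000e-01 -1.6474e+02] q6 [  9. -24. -36.  78.  -0.  -6.] F [ 0.9 -0.7 -0.6] 
shift [-0.0626  0.0009  0.0285] turn -0.0007
```

>>> arm_command(series=[[-0.02, 0, 0.003, 0], [-0.042, 0.001, 0.008, 0], [-0.058, 0.001, 0.015, 0], [-0.062, 0.001, 0.022, 0], [-0.062, 0.001, 0.027, 0]])

```text
time: 7.1
ee_pos: [0.3996, 0.0725, 0.0102]
tcp_rot: [180.0, -0.0, -164.7]
wrist_force: [-0.1, -0.8, -0.8]
opening: 0.0314
grasp_force: 28.6
```

>>> arm_command(series=[[0, 0, 0.001, 0], [0, 0, 0.002, 0], [0, 0, 0.002, 0], [0, 0, 0.002, 0], [0, 0, 0.002, 0]])

```text
time: 7.6
ee_pos: [0.3998, 0.0725, 0.0086]
tcp_rot: [-180.0, 0.0, -164.7]
wrist_force: [0.2, -0.6, -1.0]
opening: 0.0318
grasp_force: 28.6
```

```bash
python3 -c "
from h import *
to(.4004,.0709,.008,195.3)
t=cam('top');s=cam('scene','pics/pl.png')
a=s['color'][170:290,270:430];b=t['color'][180:300,290:450]
cv2.imwrite('pics/place.png',cv2.resize(cv2.hconcat([a,b]),None,fx=2.5,fy=2.5,interpolation=2))
"
```

```text
t 7.6 pos [0.3998 0.0725 0.0086] rot [-1.8000e+02  3.0000e-02 -1.6469e+02] q6 [ 10. -13. -32.  71.  -0.  -5.] F [ 0.2 -0.6 -1. ] 
shift [-0.0002 -0.0017  0.0006] turn 0.0001
```

View pics/place.png

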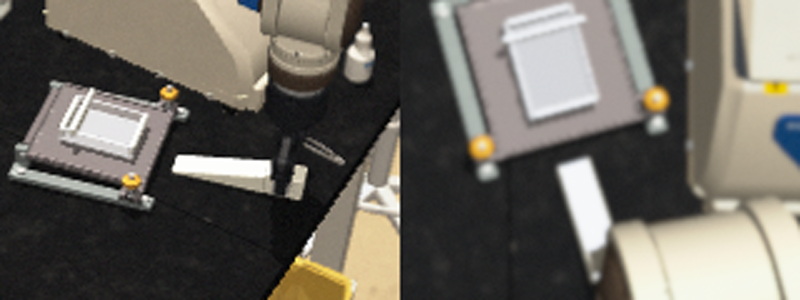

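>>> arm_command(series=[[0, 0, 0, 0], [0, 0, 0, 0], [0, 0, 0, 0], [0, 0, -0.02, 0], [0, 0, -0.05, 0]], hand=0.046)

```text
time: 8.2
ee_pos: [0.3985, 0.0723, 0.0575]
tcp_rot: [180.0, -0.2, -164.7]
wrist_force: [0.2, 0.5, 1.0]
opening: 0.0459
grasp_force: 0.0
```

>>> arm_command(series=[[0.02, 0, 0, 0], [0.05, 0, 0, 0], [0.06, 0, 0, 0], [0.06, 0, 0, 0], [0.06, 0, 0, 0]], hand=0.0)

```text
time: 8.7
ee_pos: [0.3427, 0.0568, 0.0585]
tcp_rot: [-180.0, 0.1, -164.7]
wrist_force: [-0.2, -0.0, 0.3]
opening: 0.0001
grasp_force: 0.0
```

```bash
cat >> h.py <<'E'
def look(p0,zn=.043,thr=(150,80)):
    t=cam("top");s=cam("scene"); ps=[]
    for c,th in((t,thr[0]),(s,thr[1])):
        p=fitw([c],p0,thr=th); n=nuts(c,[[.547,.204,.045],[.594,.035,.045]],zn); d=n[0]-n[1]; a=np.arctan2(-d[0],d[1]); m=n.mean(0)[:2]
        u=np.array([np.cos(a),np.sin(a)]); v=np.array([-u[1],u[0]]); e=m-.013*u
        w=p[:2]-e; print("  stand yaw",np.degrees(a).round(2),"edge",e.round(4),"nose past edge mm",((w@u+.085*np.cos(p[2]-a))*1e3).round(1),"centre lateral",(w@v*1e3).round(1),"nose lat",((w@v+.085*np.sin(p[2]-a))*1e3).round(1),"yaw err",np.degrees(p[2]-a).round(2))
    return t,s
E
python3 -c "
from h import *
look([.458,.088,np.radians(15.3)])
to(.347,.058,.01,195.3)
"
```

```text
wedge [0.4571 0.0876] yaw 16.0 mismatch [0.043]
  stand yaw 15.21 edge [0.5589 0.1142] nose past edge mm -20.2 centre lateral 1.1 nose lat 2.3 yaw err 0.8
wedge [0.4579 0.0877] yaw 14.82 mismatch [0.081]
  stand yaw 15.36 edge [0.5597 0.1157] nose past edge mm -20.6 centre lateral -0.1 nose lat -0.9 yaw err -0.54
t 8.8 pos [0.3427 0.0568 0.0583] rot [-1.8000e+02  2.0000e-02 -1.6469e+02] q6 [  9. -24. -34.  80.   0.  -6.] F [ 0.5 -0.4  0.2] 
shift [-0.0045 -0.      0.0483] turn 0.0002
```

>>> arm_command(series=[[0, -0.0005, 0.015, 0], [0, -0.0005, 0.03, 0], [0, -0.0005, 0.042, 0], [0, -0.0005, 0.048, 0], [0, -0.0005, 0.048, 0]])

```text
time: 9.3
ee_pos: [0.3417, 0.0561, 0.0095]
tcp_rot: [180.0, -0.1, -164.7]
wrist_force: [-0.3, -0.3, -0.2]
opening: -0.0001
grasp_force: 0.0
```

>>> arm_command(series=[[-0.008, 0, 0, 0], [-0.014, 0, 0, 0], [-0.018, 0, 0, 0], [-0.024, 0, 0, 0], [-0.03, 0, 0, 0]])

```text
time: 9.8
ee_pos: [0.3715, 0.0642, 0.0104]
tcp_rot: [180.0, -0.0, -164.7]
wrist_force: [-1.0, 0.3, 0.9]
opening: -0.0001
grasp_force: 0.3
```

>>> arm_command(series=[[-0.006, 0, 0, 0], [-0.012, 0, 0, 0], [-0.018, 0, 0, 0], [-0.024, 0, 0, 0], [-0.03, 0, 0, 0]])

```text
time: 10.3
ee_pos: [0.4003, 0.0721, 0.0102]
tcp_rot: [-180.0, -0.0, -164.7]
wrist_force: [-0.9, -0.4, 0.1]
opening: 0.0001
grasp_force: 0.3
```

```bash
python3 -c "
from h import *
to(.476,.0943,.01,195.3)
look([.49,.097,np.radians(15.3)])
"
```

```text
t 10.3 pos [0.4003 0.0721 0.0102] rot [-1.8000e+02 -1.0000e-02 -1.6469e+02] q6 [ 10. -13. -32.  72.  -0.  -5.] F [-0.9 -0.4  0.1] 
shift [-0.0788  0.0014  0.0002] turn 0.0001
wedge [0.5346 0.1094] yaw 16.71 mismatch [0.611]
  stand yaw 15.21 edge [0.5589 0.1141] nose past edge mm 60.3 centre lateral 1.8 nose lat 4.1 yaw err 1.5
wedge [0.4979 0.0987] yaw 15.49 mismatch [0.512]
  stand yaw 15.35 edge [0.5597 0.1157] nose past edge mm 20.9 centre lateral -0.1 nose lat 0.1 yaw err 0.15
```

>>> arm_command(series=[[-0.004, 0, 0, 0], [-0.008, 0, 0, 0], [-0.012, 0, 0, 0], [-0.016, 0, 0, 0], [-0.02, 0, 0, 0]])

```text
time: 10.9
ee_pos: [0.4195, 0.0774, 0.0103]
tcp_rot: [180.0, -0.0, -164.7]
wrist_force: [-0.0, -0.4, 0.6]
opening: 0.0004
grasp_force: 0.3
```

>>> arm_command(series=[[-0.002, 0, 0, 0], [-0.004, 0, 0, 0], [-0.006, 0, 0, 0], [-0.008, 0, 0, 0], [-0.01, 0, 0, 0]])

```text
time: 11.4
ee_pos: [0.4286, 0.0799, 0.0102]
tcp_rot: [180.0, -0.0, -164.7]
wrist_force: [-4.3, -1.3, 2.8]
opening: -0.0001
grasp_force: 1.9
```

>>> arm_command(series=[[-0.002, 0, 0, 0], [-0.004, 0, 0, 0], [-0.006, 0, 0, 0], [-0.008, 0, 0, 0], [-0.01, 0, 0, 0]])

```text
time: 11.9
ee_pos: [0.4386, 0.0826, 0.0102]
tcp_rot: [180.0, -0.0, -164.7]
wrist_force: [-3.0, -1.5, 0.6]
opening: -0.0001
grasp_force: 1.6
```

>>> arm_command(series=[[-0.002, 0, 0, 0], [-0.004, 0, 0, 0], [-0.006, 0, 0, 0], [-0.008, 0, 0, 0], [-0.01, 0, 0, 0]])

```text
time: 12.4
ee_pos: [0.4483, 0.0853, 0.0102]
tcp_rot: [180.0, 0.0, -164.7]
wrist_force: [-3.2, -1.4, -0.5]
opening: 0.0
grasp_force: 1.4
```

>>> arm_command(series=[[-0.002, 0, 0, 0], [-0.004, 0, 0, 0], [-0.006, 0, 0, 0], [-0.008, 0, 0, 0], [-0.01, 0, 0, 0]])

```text
time: 12.9
ee_pos: [0.4579, 0.0879, 0.0102]
tcp_rot: [-180.0, 0.0, -164.7]
wrist_force: [-2.3, -0.9, -0.7]
opening: 0.0002
grasp_force: 1.1
```

```bash
python3 -c "
from h import *
to(.476,.0943,.01,195.3)
s=cam('scene')
cv2.imwrite('pics/push.png',cv2.resize(s['color'][170:290,260:420],None,fx=4,fy=4,interpolation=2))
"
```

```text
t 12.9 pos [0.4579 0.0879 0.0102] rot [-180.      0.   -164.69] q6 [ 11.  -5. -24.  71.  -0.  -4.] F [-2.3 -0.9 -0.7] 
shift [-0.0191  0.0014  0.0002] turn 0.0001
```

View pics/push.png

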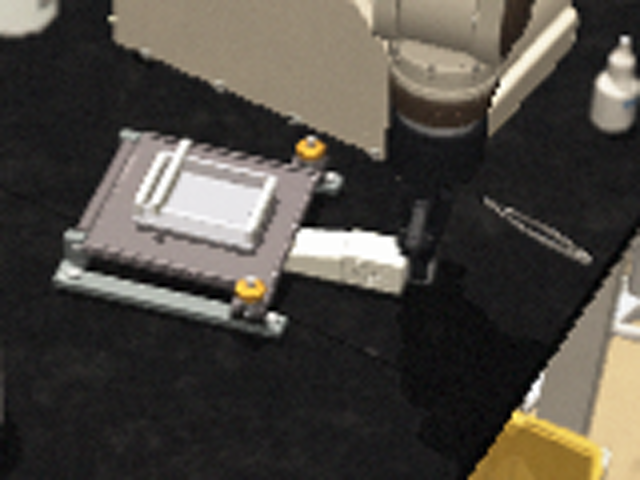

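>>> arm_command(series=[[-0.002, 0, 0, 0], [-0.004, 0, 0, 0], [-0.006, 0, 0, 0], [-0.008, 0, 0, 0], [-0.009, 0, 0, 0]])

```text
time: 13.45
ee_pos: [0.4666, 0.0903, 0.0103]
tcp_rot: [-180.0, 0.0, -164.7]
wrist_force: [-2.7, -0.9, 0.4]
opening: 0.0003
grasp_force: 1.4
```

>>> arm_command(series=[[-0.001, 0, 0, 0], [-0.002, 0, 0, 0], [-0.003, 0, 0, 0], [-0.004, 0, 0, 0], [-0.005, 0, 0, 0]])

```text
time: 13.95
ee_pos: [0.4713, 0.0916, 0.0103]
tcp_rot: [180.0, -0.0, -164.7]
wrist_force: [-2.2, -0.9, 0.8]
opening: 0.0
grasp_force: 1.4
```

>>> arm_command(series=[[-0.001, 0, 0, 0], [-0.002, 0, 0, 0], [-0.003, 0, 0, 0], [-0.004, 0, 0, 0], [-0.004, 0, 0, 0]])

```text
time: 14.45
ee_pos: [0.4753, 0.0927, 0.0103]
tcp_rot: [-180.0, 0.0, -164.7]
wrist_force: [-2.0, -0.9, -0.9]
opening: -0.0003
grasp_force: 0.7
```

>>> arm_command(series=[[-0.001, 0, 0, 0], [-0.0015, 0, 0, 0], [-0.002, 0, 0, 0], [-0.0025, 0, 0, 0], [-0.003, 0, 0, 0]])

```text
time: 14.95
ee_pos: [0.478, 0.0934, 0.0103]
tcp_rot: [-180.0, -0.0, -164.7]
wrist_force: [-3.4, 0.3, -0.6]
opening: 0.0
grasp_force: 1.5
```

>>> arm_command(series=[[-0.0005, 0, 0, 0], [-0.001, 0, 0, 0], [-0.0015, 0, 0, 0], [-0.002, 0, 0, 0], [-0.002, 0, 0, 0]])

```text
time: 15.45
ee_pos: [0.4788, 0.0936, 0.0103]
tcp_rot: [-180.0, -0.1, -164.7]
wrist_force: [-10.0, -2.9, 6.3]
opening: 0.0
grasp_force: 5.1
```

>>> arm_command(series=[[-0.0005, 0, 0, 0], [-0.001, 0, 0, 0], [-0.0015, 0, 0, 0], [-0.002, 0, 0, 0], [-0.002, 0, 0, 0]])

```text
time: 15.95
ee_pos: [0.4794, 0.0938, 0.01]
tcp_rot: [180.0, -0.3, -164.7]
wrist_force: [-17.8, -4.2, 9.8]
opening: 0.0004
grasp_force: 8.7
```

>>> arm_command(series=[[0.002, 0, 0, 0], [0.004, 0, 0, 0], [0.01, 0, 0, 0], [0.02, 0, 0, 0], [0.04, 0, 0, 0]])

```text
time: 16.45
ee_pos: [0.4432, 0.0839, 0.0103]
tcp_rot: [-180.0, 0.0, -164.7]
wrist_force: [-1.6, 0.6, -0.0]
opening: -0.0004
grasp_force: 0.0
```

>>> arm_command(series=[[0.04, 0, -0.02, 0], [0.05, 0, -0.06, 0], [0.05, 0, -0.11, 0], [0.05, 0, -0.16, 0], [0.05, 0, -0.2, 0]])

```text
time: 16.95
ee_pos: [0.3945, 0.0705, 0.2134]
tcp_rot: [-180.0, 0.2, -164.7]
wrist_force: [0.6, 0.6, -0.2]
opening: -0.0
grasp_force: 0.0
```

```bash
python3 -c "
from h import *
to(.3,-.3,.2,195.3)
t,s=look([.57,.118,np.radians(15.3)])
for n,c in (('top',t),('scene',s)):
  for r in bot.mark_of(n,'table')[:1]+bot.mark_of(n,'edge')[:1]+bot.mark_of(n,'grip')[:2]: print(n,r)
a=s['color'][170:290,260:420];b=t['color'][165:285,300:460]
cv2.imwrite('pics/end.png',cv2.resize(cv2.hconcat([a,b]),None,fx=2.5,fy=2.5,interpolation=2))
"
```

```text
t 16.95 pos [0.3945 0.0705 0.2134] rot [-1.7998e+02  1.7000e-01 -1.6469e+02] q6 [ 10. -16. -11.  95.  -0.  -5.] F [ 0.6  0.6 -0.2] 
shift [ 0.189  -0.3324  0.0129] turn 0.0001
wedge [0.5722 0.119 ] yaw 15.34 mismatch [1.356]
  stand yaw 15.23 edge [0.5589 0.1142] nose past edge mm 99.1 centre lateral 1.1 nose lat 1.3 yaw err 0.11
wedge [0.5755 0.1216] yaw 18.06 mismatch [0.643]
  stand yaw 15.33 edge [0.5597 0.1158] nose past edge mm 101.7 centre lateral 1.4 nose lat 5.5 yaw err 2.73Traceback (most recent call last):
  File "<string>", line 6, in <module>
    for r in bot.mark_of(n,'table')[:1]+bot.mark_of(n,'edge')[:1]+bot.mark_of(n,'grip')[:2]: print(n,r)
             ~~~~~~~~~~~^^^^^^^^^^^
ValueError: it knows: beaker, bed, dropper, edge, forceps, grip, nose, nut, pen, stand, tray, wedge
```

```bash
python3 -c "
from h import *
t=cam('top');s=cam('scene')
for n,c in (('top',t),('scene',s)):
  for q in ('grip','edge','tray'):
    for r in bot.mark_of(n,q)[:1]: print(n,q,r['confidence'],world(c,r['location'],dict(grip=.017,edge=.026,tray=.037)[q]).round(4))
for c,col in((t,0),(s,0)):
  for P in (wverts([.572,.1178,np.radians(15.3)]),):
    print(pix(c,P).round(1).tolist())
a=s['color'][170:290,260:420];b=t['color'][165:285,300:460]
cv2.imwrite('pics/end.png',cv2.resize(cv2.hconcat([a,b]),None,fx=2.5,fy=2.5,interpolation=2))
"
```

```text
top grip 0.81 [0.5187 0.0969 0.017 ]
top edge 0.83 [0.5625 0.1158 0.026 ]
top tray 0.78 [0.6346 0.1314 0.037 ]
scene grip 0.95 [0.4443 0.67   0.017 ]
scene edge 0.57 [0.5654 0.1031 0.026 ]
scene tray 0.69 [0.6388 0.1393 0.037 ]
[[352.3, 198.5], [352.5, 197.9], [367.0, 241.5], [367.1, 241.3], [373.0, 261.0], [371.4, 262.2], [340.3, 201.8], [340.4, 201.3], [354.4, 245.0], [354.6, 244.8], [360.4, 264.5], [359.1, 265.7]]
[[306.6, 224.7], [306.6, 223.4], [341.7, 225.6], [341.7, 224.7], [356.7, 227.9], [355.9, 235.4], [303.6, 231.0], [303.6, 229.6], [339.1, 232.0], [339.2, 231.1], [354.4, 234.4], [353.6, 242.0]]
```

View pics/end.png

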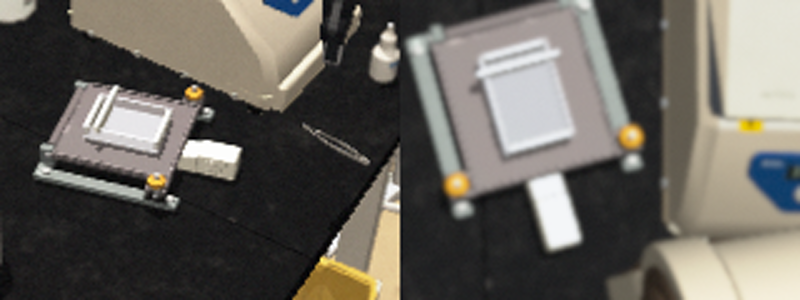

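```bash
python3 -c "
from h import *
print(bot.job_done())"
```

```text
the job is handed in; nothing more can be done
None
```

The job is handed in. The larger wedge sits squarely under the middle of the table's front edge, nose about 98 mm past it. The last push peaked at about 18 N instead of 12 N. The final pictures show no spring-back and the tray still in place. The table is level and tight going by the sharp rise in push force at the nuts; I did not measure its angle or test the wedge after letting go.

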